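# Swap the stray wax block in the case tray for the one set in the mould

### The arm

A 6-joint arm with a two-finger parallel gripper is mounted at the origin on the work surface. World frame = base frame: x ahead of the robot, y to its left, z up, the work surface at z = 0. Lengths are in m, angles in rad, forces in N, time in s.
With the tool pointing down it reaches from about 0.25 to 0.725 m from the base axis. Payload 4 kg.
Tool frame: the origin (TCP) lies where the fingers leave the gripper's body, on its centre line; the fingertips stand 73 mm ahead of it and the grasp point (between the pads) lies 54 mm ahead of it; z points along the fingers, y is the line along which they close (so a half turn about z gives the same grasp; the last joint's range is limited). The gripper opens to 85 mm and grips with 20 to 120 N. Pads are 22 mm wide; open, the fingers measure 114 mm over their backs; the gripper's body (76 mm by 85 mm) begins 54 mm behind the grasp point. The pads swing forward as they close: fully open they stand 13 mm farther back than shut.
Start: joints at [-1.125, 0.241, 0.005, 1.335, 0, 1.571], TCP at [0.216, -0.451, 0.304] pointing down, gripper open.
Joint ranges: [-2.72, 2.72], [-1.05, 1.87], [-1.09, 1.28], [-1.99, 2.15], [-1.42, 1.44], [-3.14, 3.14]. Speed limits (rad/s): [2.79, 2.79, 3.14, 3.14, 3.14, 3.14].

### API

Orientations are given as a 3x3 rotation matrix whose columns are the frame's x, y, z axes.
In Python, from station import arm gives the robot as it stands. The module is installed in compiled form; this text tells all that it offers.
- The arm moves only by the shell command python3 -m crank 'ROWS' [FORCE]. ROWS is JSON, a list of rows, each an object with "xyz": the shift along the tool's x, y, z in mm, a list of three; "angular": the turn, a rotation vector about the tool's x, y, z in degrees, a list of three; "claw": the closure, from 0 (fully open) to 1 (shut). In form: [{"xyz": [tx, ty, tz], "angular": [wx, wy, wz], "claw": claw}, ...]. A call has 1 to 5 rows; each row is the pose to reach, as a shift and turn from the pose commanded when the call began, along the tool's axes at that moment; what a row does not reach only later rows make up. A row lasts 1/8 s, in which the tool goes at most 62.5 mm and 10.7 degrees, less where a joint would pass 70% of its speed; a pose out of reach is approached as far as the arm can. A call with a gripper value outside its range is refused whole. The fingers move at their own pace and stop on an object; FORCE is the grip in N (left out, the last holds). Time passes only in rows, so rows that repeat a pose let the fingers close. It gives the time, the measured TCP pose, the force, the opening and the grip force at its end, in the units of the state.
- arm.read_state(): the state, without advancing time (a new reading comes with each control period).
- arm.get_image(name): name is "scene" or "top" or "wrist"; returns the picture (384x512x3 uint8, blue, green, red); there is no depth.
- arm.camera_info(name): a dict with "intrinsics" (3x3 intrinsics, pixels), "eye" and "rotation" of the camera in the world. Camera axes: x right, y up, looking along -z (the intrinsics and any distortion apply to the point x, -y, -z); pixel columns grow to the right and rows downward; lengths in m; the calibration is good to about 2 mm. The wrist camera is an equidistant fisheye: a pixel r from the principal point sees the ray r / f radians off the axis. A picture is of the moment at which its call begins: read the wrist's pose just before it. camera_info takes no time and is no camera call; for the wrist camera it gives the pose at the moment of the call.
- arm.finish_job(): hands the job in; it is judged then, once.
The state is a dict: "t": time; "joints": joint angles; "qd": joint speeds; "joint_efforts": joint torques, N m; "eef_pos": TCP position; "eef_rot": TCP orientation; "wrist_force": force on the tool from outside, world axes, zero at the start; "torque": the same for the moment, N m; "opening": opening from 0.0 (shut) to 1.0 (fully open); "grip_force": force on a finger pad.
Only numpy, scipy, OpenCV 4.12 (cv2) and the standard library are available. Lean on these libraries where they do the work, as an engineer would, in place of code of your own. Each camera call takes 0.05 s, during which the arm holds its last target. There are 200 camera calls.

### The job

The white case tray should hold only blue cassettes, but a yellow one has strayed into it: first move that block, upright, into the steel return dish and set it down gently. Then lift the blue block straight up and level out of its steel mould on the cold plate and set it gently into the empty nest of the case tray, wax down, lying like its neighbours and seated on the nest's floor. Leave the yellow block in the other mould, the other blue blocks and everything else where they are.

Things in the scene. Friction and masses are not known exactly. Their poses are not given: they have to be found in the camera images.
- fresh_mid (a point): BLUE wax block set in one of the two moulds (which varies): rigid, 75 (x) x 52 (y) x 27.5 mm, 70-120 g. This is its centre, 13.75 mm above its underside; z up. Upper 16 mm: blue plastic cassette with upright long sides at y = +-26 mm, from 2.25 mm below to 13.75 mm above this point. Below: cream wax foot 66 x 43 x 11.5 mm. In the mould the cassette stands 12 mm proud; the rim is 1.75 mm above this point.
- stray_mid (a point): Centre of the YELLOW block that has strayed into any of the case tray's three nests. All five blocks have the same shape and axes; only the colour differs. The end at -x has a sloped white writing face (the last 12.5 mm), so grip the 52 mm width near the middle. In a nest this point is 17.75 mm above the bench; the cassette's sides begin 5.5 mm above the tray's upper face.
- kept_a_mid (a point): Centre of one of the two BLUE blocks that stay in the case tray; same shape and axes.
- kept_b_mid (a point): Centre of the other BLUE block that stays in the case tray; same shape and axes.
- other_mid (a point): Centre of the YELLOW block in the other mould, to be left alone; same shape and axes.
- case_tray: Fixed white plastic tray, 272 (x) x 68 (y) x 10 mm, origin under its centre on the bench. Three nests 71 x 48 mm, 6 mm deep, in a row along its x at -90, 0, +90 mm. A block's wax foot drops into a nest with 2.5 mm play all round, its 75 mm length along the tray's x, either way round; the wider cassette overhangs. Two vials, 46 mm high, stand close beside the tray: leave them.
- nest0 (a point): Centre of the floor of the nest at tray x = -90 mm (4 mm above the bench); axes as the tray.
- nest1 (a point): Centre of the floor of the middle nest (4 mm above the bench); axes as the tray.
- nest2 (a point): Centre of the floor of the nest at tray x = +90 mm (4 mm above the bench); axes as the tray.
- dish: Fixed open steel return dish, 170 (x) x 150 (y) x 20 mm, with 3 mm walls and floor and a narrow rim (182 x 162 mm over it); origin under its centre on the bench. Empty at the start; it stands on the other side of the case tray from the cold plate. A block standing in it has its centre 16.75 mm above the bench.
- mould_a: The fixed stainless mould that holds the blue block, 90 (x) x 67 (y) x 18 mm over its thin flange; origin under its centre, on the cold plate's top. The cassette sits on a step 14 mm above the origin in a recess 78 x 55 mm, 4 mm deep (1.5 mm play all round); the wax foot hangs in a well 70 x 47 mm below. The block lies along the mould's x, its centre 16.25 mm above the origin.
- mould_b: The identical mould that holds the other yellow block. The moulds stand about 104 mm apart along the cold plate's x, each a little turned.
- cold_plate: Fixed white cold plate with a grey metal top, 235 (x) x 205 (y) x 65 mm, origin under its centre on the bench, left or right of the case tray. Steel forceps 126 mm long, 8 mm high lie on it along x at plate y = +77 mm: leave them. Beyond the tray stand two paper cups 78 mm high, a pipette and an orange tube rack: leave them too.
There are look-alikes about, which are no part of the job. What is shaped like the part that bears fresh_mid but black or pink is not meant. What is shaped like the part that bears stray_mid but red is not meant.

How it is judged:
On the way, in this order (a step that is already met when the one before it is completed fails the run):
1. the stray yellow block lies upright in the return dish (x of stray_mid in the frame of dish between -0.065 and 0.065 m and y of stray_mid in the frame of dish between -0.06 and 0.06 m and z of stray_mid in the frame of dish below 0.022 m and angle between stray_mid's own z axis and vertical below 0.12 rad), for 0.2 s.
2. the blue block is lifted clear of the moulds (z of fresh_mid in the frame of mould_a above 0.045 m and angle between fresh_mid's own z axis and vertical below 0.35 rad), for 0.1 s.
At the end, for the whole second after the job is handed in: Stray yellow block upright (7 deg) in the dish, centre 15 mm or more inside its walls' outside; blue block at rest in the free nest: centre within 6 mm, height 3 mm, level 3.4 deg, along the tray 9 deg, either way round; other blue blocks and yellow block in its mould moved under 8 mm (all of step 1 and (horizontal distance between fresh_mid and nest0 below 0.006 m or horizontal distance between fresh_mid and nest1 below 0.006 m or horizontal distance between fresh_mid and nest2 below 0.006 m) and z of fresh_mid in the frame of case_tray between 0.0145 and 0.0205 m and angle between fresh_mid's own z axis and vertical below 0.06 rad and angle between the x axis of fresh_mid and the x axis of case_tray, either way round below 0.15 rad and linear speed of each of stray, fresh below 0.02 m/s and distance of each of kept_a_mid, kept_b_mid, other_mid from where it was at the start of the episode below 0.008 m); the robot touches nothing.
It fails at once if a block is dropped instead of set down (falls free of the fingers at over 0.5 m/s, a drop of about 13 mm) ((linear speed of fresh above 0.5 m/s and contact force between fresh and the fingers below 0.2 N) or (linear speed of stray above 0.5 m/s and contact force between stray and the fingers below 0.2 N)).
It fails at once if a block is tipped more than 25 degrees (angle between any of fresh_mid, stray_mid, kept_a_mid, kept_b_mid, other_mid's own z axis and vertical above 0.436 rad).
It fails at once if the blue block is lifted out aslant or wrenched sideways (tilted over 14 degrees while still in the mould, or pressed on the mould with more than 35 N) (contact force between fresh and mould_a above 35 N or (angle between fresh_mid's own z axis and vertical above 0.245 rad and horizontal distance between fresh_mid and mould_a below 0.05 m and z of fresh_mid in the frame of mould_a below 0.03 m)).
It fails at once if the blue block is pressed on to the case tray with more than 35 N (contact force between fresh and case_tray above 35 N).
It fails at once if a bystander is disturbed (moved more than 25 mm) (distance of any of vial_a, vial_b, forceps, cup_a, cup_b, pipette, tube_rack from where it was at the start of the episode above 0.025 m).
It also fails if it takes over 59 s, if anything falls off the work surface, if the arm or the gripper's body presses on something with over 40 N, if the wrist force passes 120 N, or if a joint passes its speed limit or range.

## Working session

There is one attempt and no reset: what is moved stays moved. The work goes in short steps, Python scripts to look and compute and a shell command to move; the robot and the scene stay as the last step left them, time stands still between calls to the robot, and variables do not carry over. Pictures are saved under pics/ and viewed, at most 10 in all, crops included, and the job is handed in when it is done.

```bash
mkdir -p pics; python3 - <<'E'
from station import arm
import cv2,numpy as np
s=arm.read_state();print(s['t'],s['eef_pos'],s['eef_rot'],s['opening'])
for n in('top','scene','wrist'):
    print(n,arm.camera_info(n))
    im=arm.get_image(n);cv2.imwrite(f'pics/{n}0.png',im)
E
```

```text
0.0 [ 0.21537634 -0.45070934  0.3030318 ] [[ 9.02262877e-01  4.31185492e-01 -8.79279397e-04]
 [ 4.31186388e-01 -9.02260977e-01  1.85144213e-03]
 [ 4.97549673e-06 -2.04962081e-03 -9.99997900e-01]] 0.9967370082807979
top {'intrinsics': array([[486.28078159,   0.        , 252.19496309],
       [  0.        , 486.28078159, 189.16844841],
       [  0.        ,   0.        ,   1.        ]]), 'eye': array([0.26850774, 0.00745217, 1.2448048 ]), 'rotation': array([[-0.00874001,  0.98287881, -0.18404582],
       [-0.99992047, -0.00691682,  0.01054584],
       [ 0.00909227,  0.18412335,  0.98286109]])}
scene {'intrinsics': array([[470.76755322,   0.        , 260.13376024],
       [  0.        , 470.76755322, 190.9867277 ],
       [  0.        ,   0.        ,   1.        ]]), 'eye': array([ 0.84930751, -0.53552065,  0.87871778]), 'rotation': array([[ 0.81795755, -0.45506827,  0.3519351 ],
       [ 0.57497589,  0.6268538 , -0.52579182],
       [ 0.01865931,  0.63242958,  0.77439309]])}
wrist {'intrinsics': array([[297.31863964,   0.        , 256.48246899],
       [  0.        , 297.31863964, 193.43331095],
       [  0.        ,   0.        ,   1.        ]]), 'eye': array([ 0.27820799, -0.42179566,  0.37276138]), 'rotation': array([[ 0.43167887,  0.86614363,  0.25188999],
       [-0.90202606,  0.4149797 ,  0.11891527],
       [-0.00153153, -0.27854454,  0.96042209]])}
```

View pics/top0.png

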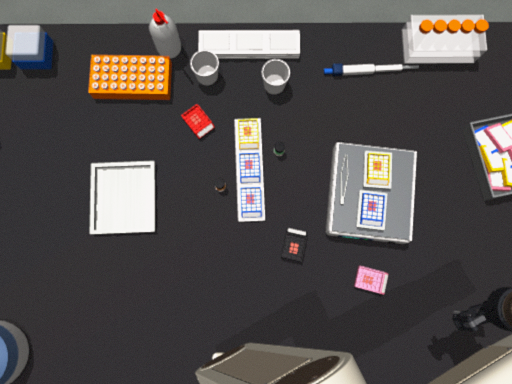

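View pics/scene0.png

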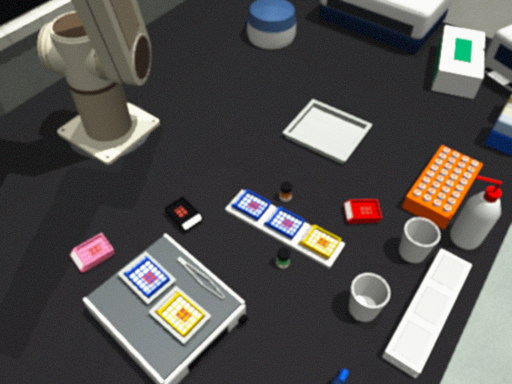

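The top view shows the tray at about (250,168) with the stray yellow at (248,134) and the kept blues at (250,167) and (251,203). The fresh blue is at (373,210), the other yellow at (378,170), the dish at (123,198), and vials at (221,187) and (279,150). The scene view agrees: stray (322,241), fresh (147,277), dish (328,130).

```bash
cat > h.py <<'E'
import cv2,numpy as np
from station import arm
def ray(n,uv,ci=None):
    c=ci or arm.camera_info(n);K=c['intrinsics'];uv=np.atleast_2d(uv).astype(float)
    x=(uv[:,0]-K[0,2])/K[0,0];y=(uv[:,1]-K[1,2])/K[1,1]
    if n=='wrist':
        r=np.hypot(x,y)+1e-12;s=np.sin(r)/r;d=np.c_[x*s,-y*s,-np.cos(r)]
    else: d=np.c_[x,-y,-np.ones(len(x))]
    d=d@c['rotation'].T
    return c['eye'],d/np.linalg.norm(d,axis=1)[:,None]
def plane(n,uv,z,ci=None):
    e,d=ray(n,uv,ci);return e+d*((z-e[2])/d[:,2])[:,None]
def tri(rays):
    A=0;b=0
    for e,d in rays:
        d=d.ravel();M=np.eye(3)-np.outer(d,d);A=A+M;b=b+M@e
    p=np.linalg.solve(A,b)
    return p,[np.linalg.norm((np.eye(3)-np.outer(d.ravel(),d.ravel()))@(p-e)) for e,d in rays]
def mask(im,col):
    h=cv2.cvtColor(im,cv2.COLOR_BGR2HSV)
    lo,hi={'blue':((105,90,60),(130,255,255)),'yellow':((18,90,90),(35,255,255))}[col]
    m=cv2.inRange(h,lo,hi);return m
def blobs(im,col,k=7,amin=150):
    m=cv2.morphologyEx(mask(im,col),cv2.MORPH_CLOSE,np.ones((k,k)))
    cs,_=cv2.findContours(m,cv2.RETR_EXTERNAL,cv2.CHAIN_APPROX_NONE)
    return [(cv2.minAreaRect(c),cv2.contourArea(c),c) for c in cs if cv2.contourArea(c)>amin]
E
python3 - <<'E'
from h import *
for n in('top','scene'):
    im=cv2.imread(f'pics/{n}0.png')
    for col in('yellow','blue'):
        for r,a,c in blobs(im,col,5):
            print(n,col,np.round(r[0],1),np.round(r[1],1),round(r[2],1),a)
a=cv2.imread('pics/top0.png')[105:250,85:285]; b=cv2.imread('pics/top0.png')[130:250,320:425]
s=cv2.imread('pics/scene0.png')[175:335,110:360]
W=np.zeros((600,800,3),np.uint8)
a=cv2.resize(a,None,fx=2,fy=2,interpolation=2);W[:290,:400]=a
b=cv2.resize(b,None,fx=2.4,fy=2.4,interpolation=2);W[:288,420:672]=b
s=cv2.resize(s,None,fx=1.9,fy=1.9,interpolation=2);W[294:294+s.shape[0],:s.shape[1]]=s
w=cv2.imread('pics/wrist0.png');W[300:300+240,480:800]=cv2.resize(w,(320,240))
cv2.imwrite('pics/m0.png',W)
E
```

```text
top yellow [378.  168.5] [31. 22.] 90.0 563.0
top yellow [496.7 164.2] [50.7 20.4] 43.0 259.0
top yellow [248. 133.] [30. 20.] 90.0 562.0
top yellow [128.2  74.1] [78. 37.] 0.9 2163.5
top yellow [ 5. 50.] [36. 10.] 90.0 238.0
top blue [  8.5 354.5] [57. 17.] 90.0 681.5
top blue [372.2 208.8] [22.5 30.7] 5.2 559.0
top blue [251. 201.] [28. 20.] 90.0 465.0
top blue [249.3 167.1] [29.  19.9] 87.5 449.0
top blue [38.3 57.4] [30.1 44.8] 49.8 485.0
scene yellow [179.8 312.6] [40.6 31.8] 41.4 1104.5
scene yellow [320.  240.6] [36.3 26. ] 28.8 783.5
scene blue [341.9 378. ] [12.6 21. ] 36.9 158.0
scene blue [146.8 275.8] [36.1 29.7] 45.0 924.0
scene blue [284.7 221.2] [34.4 24.9] 29.1 694.5
scene blue [251.5 203.5] [32.6 24.1] 29.1 642.5
scene blue [502.6 137.9] [28.6 25.2] 24.8 407.5
scene blue [270.   15.5] [31. 50.] 90.0 1273.0
```

View pics/m0.png

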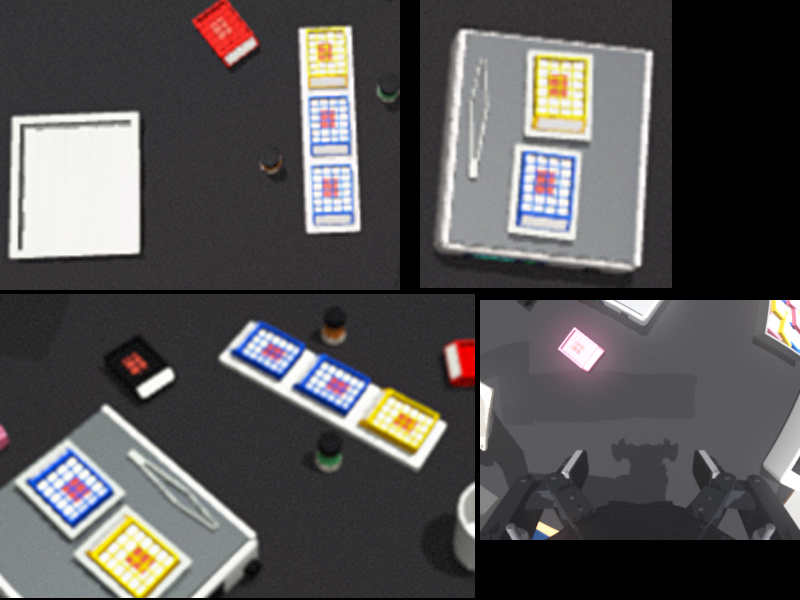

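The close-ups show every block with its white writing face toward the robot, so block x points roughly along world +x. The tray nests run along x and the yellow sits in the far nest. Next I'll triangulate the red dots and tray corners.

```bash
cat >> h.py <<'E'
def reds(im):
    h=cv2.cvtColor(im,cv2.COLOR_BGR2HSV)
    m=cv2.inRange(h,(0,110,90),(14,255,255))|cv2.inRange(h,(165,60,60),(180,255,255))
    return cv2.morphologyEx(m,cv2.MORPH_CLOSE,np.ones((3,3)))
E
python3 - <<'E'
from h import *
C={'stray':((248,133),(320,240.6)),'kmid':((249.5,167),(284.7,221)),'knear':((251,201),(251.5,203.5)),'fresh':((372.2,208.8),(146.8,275.8)),'other':((378,168.5),(179.8,312.6))}
I={n:cv2.imread(f'pics/{n}0.png') for n in('top','scene')}
R={n:reds(I[n]) for n in I}
for k,(a,b) in C.items():
    rs=[];px=[]
    for n,c in(('top',a),('scene',b)):
        m=np.zeros_like(R[n]);cv2.circle(m,tuple(int(round(v)) for v in c),9,255,-1)
        ys,xs=np.nonzero(m&R[n]);p=(xs.mean(),ys.mean());px.append(np.round(p,1));rs.append(ray(n,p))
    p,e=tri(rs)
    q,_=tri([ray('top',a),ray('scene',b)])
    print(k,px,'red',np.round(p*1e3,1),np.round(np.array(e)*1e3,1),'blob',np.round(q*1e3,1))
# tray (white) and dish in top
for n in I:
    im=I[n];g=cv2.inRange(cv2.cvtColor(im,cv2.COLOR_BGR2HSV),(0,0,70),(180,255,255))
    cs,_=cv2.findContours(g,cv2.RETR_EXTERNAL,cv2.CHAIN_APPROX_NONE)
    for c in cs:
        A=cv2.contourArea(c)
        if 1500<A<9000:
            r=cv2.minAreaRect(c);b=cv2.boxPoints(r);print(n,np.round(r[0]),A,np.round(plane(n,b,0.01)[:,:2]*1e3).tolist())
r=I['top']
E
```

```text
stray [array([246.8, 130.5]), array([321.8, 241.6])] red [651.4   6.4  27. ] [0.9 0.9] blob [645.9   4.5  27.7]
kmid [array([248.5, 164. ]), array([287.2, 222.6])] red [562.7   3.5  27.1] [0.3 0.3] blob [555.5   1.9  28.8]
knear [array([250. , 198.5]), array([252.8, 205. ])] red [ 4.723e+02 -1.000e-01  2.620e+01] [0.4 0.4] blob [467.   -1.2  28.4]
fresh [array([371.8, 205.3]), array([149.1, 277.3])] red [ 442.9 -292.6   90.2] [0.4 0.4] blob [ 435.4 -293.    88.1]
other [array([376.9, 165.5]), array([182.7, 313.9])] red [ 541.5 -310.9   88.9] [0.4 0.4] blob [ 534.7 -312.6   88.1]
top [280. 362.] 4364.0 [[122.0, 137.0], [118.0, -281.0], [23.0, -276.0], [27.0, 136.0]]
top [470. 358.] 2129.0 [[21.0, -426.0], [135.0, -434.0], [133.0, -639.0], [19.0, -627.0]]
top [122. 197.] 4616.5 [[580.0, 419.0], [579.0, 250.0], [386.0, 244.0], [387.0, 408.0]]
top [372. 192.] 7959.5 [[379.0, -186.0], [628.0, -220.0], [603.0, -451.0], [355.0, -409.0]]
top [249. 169.] 2835.0 [[693.0, 46.0], [696.0, -31.0], [417.0, -40.0], [414.0, 34.0]]
top [498. 156.] 2291.0 [[679.0, -585.0], [703.0, -700.0], [491.0, -720
[... 222 characters left out ...]
50.0 [[865.0, -147.0], [856.0, 157.0], [943.0, 159.0], [938.0, -138.0]]
scene [475. 302.] 5831.0 [[837.0, 219.0], [972.0, 317.0], [1078.0, -46.0], [972.0, -122.0]]
scene [285. 226.] 3711.5 [[418.0, -46.0], [395.0, 47.0], [691.0, 52.0], [699.0, -33.0]]
scene [447. 213.] 7259.0 [[738.0, 92.0], [745.0, 496.0], [959.0, 432.0], [919.0, 68.0]]
scene [327. 129.] 3248.0 [[388.0, 240.0], [332.0, 429.0], [566.0, 430.0], [600.0, 251.0]]
scene [106. 123.] 4419.5 [[-126.0, -99.0], [-241.0, 143.0], [95.0, 110.0], [164.0, -108.0]]
scene [427.  49.] 7730.0 [[187.0, 952.0], [677.0, 1323.0], [841.0, 763.0], [449.0, 474.0]]
scene [272.  24.] 2026.5 [[-88.0, 745.0], [52.0, 851.0], [209.0, 601.0], [85.0, 508.0]]
```

The top faces stand at about 27–29 mm in the tray and 88–90 mm in the moulds. The text gives 31.5 and 95 mm, and the dots may sit recessed. Now I'll move over the stray.

```bash
python3 -m crank '[{"xyz":[507,-262,60],"angular":[0,0,23.5],"claw":0},{"xyz":[507,-262,60],"angular":[0,0,23.5],"claw":0},{"xyz":[507,-262,60],"angular":[0,0,23.5],"claw":0},{"xyz":[507,-262,60],"angular":[0,0,23.5],"claw":0},{"xyz":[507,-262,60],"angular":[0,0,23.5],"claw":0}]'
cat >> h.py <<'E'
def goto(p,yaw=None):
    "tool-frame shift (mm) and turn (deg) to reach TCP p (mm), tool x at yaw deg, pointing down"
    from scipy.spatial.transform import Rotation as Ro
    s=arm.read_state();R=np.array(s['eef_rot']);d=R.T@(np.array(p)/1e3-s['eef_pos'])*1e3
    yaw=np.degrees(np.arctan2(R[1,0],R[0,0])) if yaw is None else yaw
    c,t=np.cos(np.radians(yaw)),np.sin(np.radians(yaw))
    T=np.array([[c,t,0],[t,-c,0],[0,0,-1]])
    print('t',round(s['t'],2),'at',np.round(np.array(s['eef_pos'])*1e3,1),'shift',np.round(d,1),'turn',np.round(Ro.from_matrix(R.T@T).as_rotvec(degrees=True),2))
E
python3 -c "
from h import *
goto([560,4,200],2.1)"
```

```text
t: 0.78
eef_pos: [0.3962, -0.2127, 0.2724]
eef_rot: [[0.999, 0.035, 0.0], [0.035, -0.999, -0.0], [0.0, 0.0, -1.0]]
wrist_force: [1.4, -1.2, 0.1]
opening: 1.003
grip_force: 0.0
t 0.78 at [ 396.2 -212.7  272.4] shift [ 171.3 -210.8   72.4] turn [ 0.01 -0.01 -0.08]
```

```bash
python3 - <<'E'
from h import *
import json
ci=arm.camera_info('wrist');im=arm.get_image('wrist');cv2.imwrite('pics/w1.png',im);np.savez('w1.npz',**ci)
E
python3 -m crank '[{"xyz":[171,-211,72],"angular":[0,0,0],"claw":0},{"xyz":[171,-211,72],"angular":[0,0,0],"claw":0},{"xyz":[171,-211,72],"angular":[0,0,0],"claw":0},{"xyz":[171,-211,72],"angular":[0,0,0],"claw":0},{"xyz":[171,-211,72],"angular":[0,0,0],"claw":0}]'
python3 - <<'E'
from h import *
ci=arm.camera_info('wrist');im=arm.get_image('wrist');cv2.imwrite('pics/w2.png',im);np.savez('w2.npz',**ci)
cv2.imwrite('pics/m1.png',np.vstack([cv2.resize(cv2.imread('pics/w1.png'),(400,300)),cv2.resize(im,(400,300))]))
E
```

```text
t: 1.45
eef_pos: [0.5597, 0.005, 0.1991]
eef_rot: [[0.999, 0.039, -0.002], [0.039, -0.999, 0.0], [-0.002, -0.0, -1.0]]
wrist_force: [0.1, -0.4, -0.5]
opening: 1.001
grip_force: 0.0
```

View pics/m1.png

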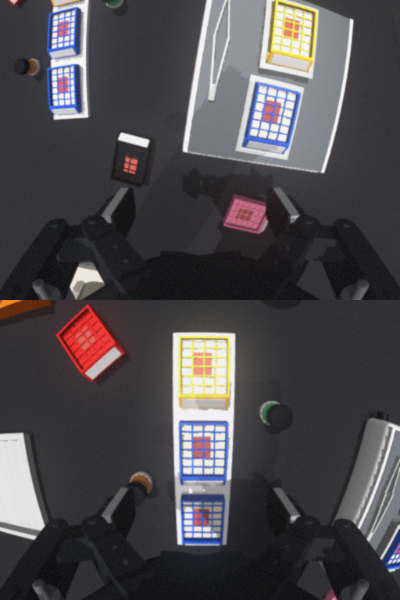

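The wrist views are clear. At the first stop, fresh sits at about (273,110) in the 400x300 copy. At the second, the stray is at (205,72) and the kept blues at (203,150) and (202,218), with the vials well to the side at (140,183) and (275,115). I'll step forward for a second close view of the stray.

```bash
python3 -m crank '[{"xyz":[62,0,0],"angular":[0,0,0],"claw":0},{"xyz":[62,0,0],"angular":[0,0,0],"claw":0},{"xyz":[62,0,0],"angular":[0,0,0],"claw":0}]'
cat >> h.py <<'E'
def outline(n,im,ci,col,near,z,zr=None):
    "blob of colour nearest to world xy (mm) on plane z (mm): robust rect in world + red centre pixel"
    best=None
    for r,a,c in blobs(im,col,15,600):
        P=plane(n,c[:,0],z/1e3,ci)[:,:2]*1e3
        m=(P.max(0)+P.min(0))/2;d=np.hypot(*(m-near))
        if best is None or d<best[0]:best=(d,P,c)
    d,P,c=best
    far=P[P[:,0]>np.percentile(P[:,0],3)]
    # long sides: points in the middle 60% of x, left/right fits
    x0,x1=P[:,0].min(),P[:,0].max();mid=(P[:,0]>x0+.35*(x1-x0))&(P[:,0]<x1-.1*(x1-x0))
    yc=np.median(P[:,1]);L=P[mid&(P[:,1]>yc)];Rr=P[mid&(P[:,1]<yc)]
    l=np.polyfit(L[:,0],L[:,1],1);r=np.polyfit(Rr[:,0],Rr[:,1],1)
    yaw=np.degrees(np.arctan((l[0]+r[0])/2));t=np.radians(yaw)
    u=np.array([np.cos(t),np.sin(t)]);v=np.array([-u[1],u[0]])
    wl,wr=np.median(L@v),np.median(Rr@v);F=np.percentile(P@u,97)
    F=np.median((P@u)[(np.abs(P@v-(wl+wr)/2)<15)&((P@u)>np.mean(P@u))])
    cen=u*(F-37.5)+v*(wl+wr)/2
    mk=np.zeros(im.shape[:2],np.uint8);cv2.drawContours(mk,[c],-1,255,-1)
    ys,xs=np.nonzero(mk&reds(im));rp=(xs.mean(),ys.mean())
    print('yaw',np.round([yaw,np.degrees(np.arctan(l[0])),np.degrees(np.arctan(r[0]))],2),'width',round(wl-wr,1),'len',round(np.ptp(P@u),1),'centre',np.round(cen,1),'red',np.round(plane(n,rp,z/1e3,ci)[0,:2]*1e3,1))
    fp=c[np.argmin(np.hypot(*(P-(u*F+v*(wl+wr)/2)).T)),0]
    return rp,fp
E
python3 - <<'E'
from h import *
ci=arm.camera_info('wrist');im=arm.get_image('wrist');cv2.imwrite('pics/w3.png',im);np.savez('w3.npz',**ci)
print(np.round(ci['eye'],3))
o=[]
for k in('w2','w3'):
    ci=dict(np.load(k+'.npz'));im=cv2.imread(f'pics/{k}.png')
    rp,fp=outline('wrist',im,ci,'yellow',[645,5],31.5);o.append((ray('wrist',rp,ci),ray('wrist',fp,ci)))
    outline('wrist',im,ci,'blue',[555,2],31.5)
print('red',tri([x[0] for x in o]),'far edge',tri([x[1] for x in o]))
ci=dict(np.load('w1.npz'));outline('wrist',cv2.imread('pics/w1.png'),ci,'blue',[436,-293],95)
E
```

```text
t: 1.88
eef_pos: [0.6204, 0.0044, 0.1998]
eef_rot: [[0.999, 0.035, -0.002], [0.035, -0.999, -0.0], [-0.002, -0.0, -1.0]]
wrist_force: [0.5, 0.8, 0.5]
opening: 0.996
grip_force: 0.0
[0.69  0.005 0.269]
yaw [2.17 2.11 2.24] width 50.3 len 73.5 centre [643.1   3.3] red [650.4   6.2]
yaw [-0.19  6.66 -7.03] width 46.9 len 158.8 centre [553.8  -0.9] red [532.8   1.9]
yaw [1.44 1.36 1.52] width 50.6 len 71.2 centre [643.3   3.1] red [652.4   5.6]
yaw [1.67 2.6  0.74] width 50.2 len 120.2 centre [558.6   0.7] red [544.    2.3]
red (array([0.65115004, 0.00593885, 0.02333921]), [np.float64(0.0003040303289195809), np.float64(0.0003040303289195842)]) far edge (array([0.68126469, 0.00428897, 0.02832414]), [np.float64(0.0004872921275366594), np.float64(0.0004872921275366619)])
yaw [-7.94 -8.2  -7.69] width 53.2 len 72.7 centre [ 432.7 -292.5] red [ 441.9 -290.1]
```

Stray centre is about (643, 3.7) with yaw 2°, and the tops stand at about 28–31 mm. I'll descend in two stages and grip.

```bash
python3 -m crank '[{"xyz":[23,1,45],"angular":[0,0,0],"claw":0.15},{"xyz":[23,1,70],"angular":[0,0,0],"claw":0.15},{"xyz":[23,1,80],"angular":[0,0,0],"claw":0.15},{"xyz":[23,1,80],"angular":[0,0,0],"claw":0.15}]' 40
python3 - <<'E'
from h import *
goto([643.3,3.7,84],2)
im=arm.get_image('wrist');cv2.imwrite('pics/w4.png',im)
E
```

```text
t: 2.42
eef_pos: [0.6431, 0.0043, 0.1212]
eef_rot: [[0.999, 0.035, -0.0], [0.035, -0.999, -0.0], [-0.0, 0.0, -1.0]]
wrist_force: [-0.3, 0.4, 0.6]
opening: 0.848
grip_force: 0.0
t 2.42 at [643.1   4.3 121.2] shift [ 0.2  0.6 37.2] turn [0.   0.02 0.02]
```

View pics/w4.png

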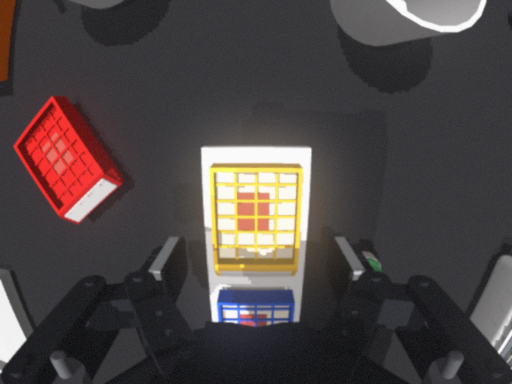

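The stray is centred between the fingers: block columns 210–302, pads at 172 and 343. The green vial shows close to the right finger at (372,260), so I'll check that clearance.

```bash
python3 - <<'E'
from h import *
p,e=tri([ray('top',(279.5,146)),ray('scene',(283,253))]);print(p,e)
print(plane('top',(279.5,146),.046),plane('scene',(283,253),.046), plane('wrist',(372,260),.046),plane('wrist',(372,260),.02))
E
```

```text
[ 0.60432037 -0.07658715  0.04506362] [np.float64(0.000677408004375238), np.float64(0.0006774080043752953)]
[[ 0.60457806 -0.07607423  0.046     ]] [[ 0.60413669 -0.0776153   0.046     ]] [[ 0.63297265 -0.06554972  0.046     ]] [[ 0.61865683 -0.07820913  0.02      ]]
```

The vial is at (604,-76), which clears the fingers. Descend and grip.

```bash
python3 -m crank '[{"xyz":[0,0.5,15],"angular":[0,0,0],"claw":0.15},{"xyz":[0,0.5,28],"angular":[0,0,0],"claw":0.15},{"xyz":[0,0.5,37],"angular":[0,0,0],"claw":0.15},{"xyz":[0,0.5,37],"angular":[0,0,0],"claw":0.15}]' 40
python3 -m crank '[{"xyz":[0,0,0],"angular":[0,0,0],"claw":0.6},{"xyz":[0,0,0],"angular":[0,0,0],"claw":0.6},{"xyz":[0,0,0],"angular":[0,0,0],"claw":0.6},{"xyz":[0,0,0],"angular":[0,0,0],"claw":0.6}]' 40
```

```text
t: 2.98
eef_pos: [0.6429, 0.0041, 0.0822]
eef_rot: [[0.999, 0.036, -0.003], [0.036, -0.999, 0.0], [-0.003, -0.0, -1.0]]
wrist_force: [0.1, -0.6, 0.3]
opening: 0.849
grip_force: 0.0
t: 3.48
eef_pos: [0.6442, 0.0041, 0.0842]
eef_rot: [[0.999, 0.036, 0.001], [0.036, -0.999, 0.0], [0.001, -0.0, -1.0]]
wrist_force: [0.1, -0.4, 1.3]
opening: 0.6
grip_force: 44.2
```

Gripped at 0.60, about 52 mm. Lift, then check.

```bash
python3 -m crank '[{"xyz":[0,0,-6],"angular":[0,0,0],"claw":0.6},{"xyz":[0,0,-25],"angular":[0,0,0],"claw":0.6},{"xyz":[0,0,-55],"angular":[0,0,0],"claw":0.6},{"xyz":[0,0,-90],"angular":[0,0,0],"claw":0.6},{"xyz":[0,0,-100],"angular":[0,0,0],"claw":0.6}]'
python3 - <<'E'
from h import *
im=arm.get_image('wrist');cv2.imwrite('pics/w5.png',im);t=arm.get_image('top')
cv2.imwrite('pics/m2.png',np.hstack([cv2.resize(im,(400,300)),cv2.resize(t[105:250,85:285],(400,290))[:300].copy() if 0 else cv2.resize(t[105:255,85:285],(400,300))]))
goto([482,328,184],2)
E
```

```text
t: 4.1
eef_pos: [0.6451, 0.0041, 0.1866]
eef_rot: [[0.999, 0.036, 0.005], [0.036, -0.999, 0.0], [0.005, 0.0, -1.0]]
wrist_force: [0.6, -1.1, -0.3]
opening: 0.598
grip_force: 44.0
t 4.2 at [644.4   4.1 184.9] shift [-150.7 -329.5    0.5] turn [ 0.01 -0.15  0.04]
```

View pics/m2.png

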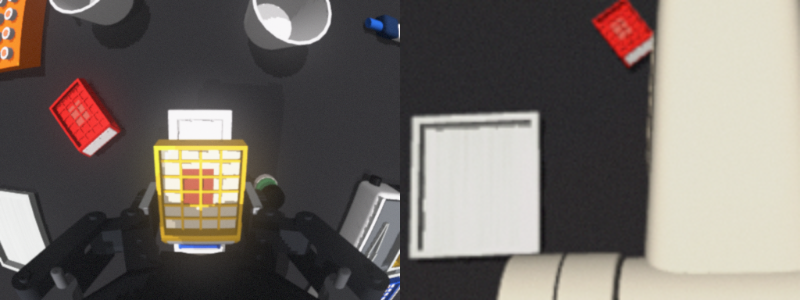

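The block is held level and the nest is empty. Carry it to the dish.

```bash
python3 -m crank '[{"xyz":[-12,-25,0],"angular":[0,0,0],"claw":0.6},{"xyz":[-30,-65,0],"angular":[0,0,0],"claw":0.6},{"xyz":[-50,-110,0],"angular":[0,0,0],"claw":0.6},{"xyz":[-70,-150,0],"angular":[0,0,0],"claw":0.6},{"xyz":[-90,-195,0],"angular":[0,0,0],"claw":0.6}]'
python3 -m crank '[{"xyz":[-20,-45,0],"angular":[0,0,0],"claw":0.6},{"xyz":[-38,-85,0],"angular":[0,0,0],"claw":0.6},{"xyz":[-53,-118,0],"angular":[0,0,0],"claw":0.6},{"xyz":[-61,-135,0],"angular":[0,0,0],"claw":0.6},{"xyz":[-61,-135,0],"angular":[0,0,0],"claw":0.6}]'
python3 - <<'E'
from h import *
im=arm.get_image('wrist');cv2.imwrite('pics/w6.png',im)
goto([482,328,84],2)
g=cv2.inRange(cv2.cvtColor(im,cv2.COLOR_BGR2GRAY),110,255)
for uv in[(100,80),(400,80)]:pass
cv2.imwrite('pics/m3.png',cv2.resize(im,(400,300)))
E
```

```text
t: 4.82
eef_pos: [0.5707, 0.0797, 0.1826]
eef_rot: [[0.992, 0.122, -0.009], [0.122, -0.992, 0.042], [-0.004, -0.043, -0.999]]
wrist_force: [-0.3, -0.0, -1.1]
opening: 0.601
grip_force: 44.0
t: 5.45
eef_pos: [0.5121, 0.1275, 0.1893]
eef_rot: [[0.979, 0.204, -0.021], [0.205, -0.975, 0.086], [-0.003, -0.088, -0.996]]
wrist_force: [-0.0, 0.6, 0.2]
opening: 0.598
grip_force: 44.0
t 5.5 at [512.1 127.6 189.3] shift [  12.  -192.2  122.7] turn [-5.04  0.63  9.82]
```

View pics/m3.png

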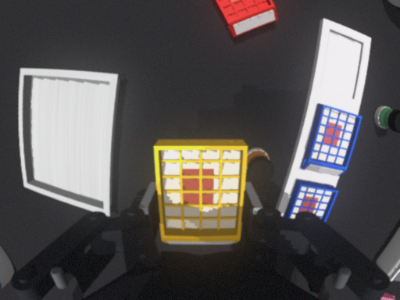

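The tool lagged, stopping at (512,128) tilted 5° and yawed 12°. The dish is at the left of the image, about (67,140). I'll check the joints.

```bash
python3 -c "
from h import *
s=arm.read_state();print(np.round(s['joints'],3),np.round(s['qd'],3),np.round(s['eef_pos'],4))"
```

```text
[ 0.206  0.374 -0.121  1.079  0.089  3.141] [-0.005  0.008  0.01   0.001 -0.003 -0.002] [0.5121 0.1276 0.1893]
```

Joint 6 is at its limit because tool yaw must stay above q1. The block may lie at any yaw in the dish, so I'll use 45° there.

```bash
python3 -c "
from h import *
goto([512,128,190],45)"
```

```text
t 5.5 at [512.1 127.6 189.3] shift [-0.  -0.5 -0.7] turn [ -4.99  -1.28 -33.15]
```

```bash
python3 -m crank '[{"xyz":[0,0,0],"angular":[-1.2,-0.3,-8],"claw":0.6},{"xyz":[0,0,0],"angular":[-2.5,-0.6,-17],"claw":0.6},{"xyz":[0,0,0],"angular":[-4,-1,-26],"claw":0.6},{"xyz":[0,0,0],"angular":[-5,-1.3,-33],"claw":0.6},{"xyz":[0,0,0],"angular":[-5,-1.3,-33],"claw":0.6}]'
python3 -c "
from h import *
goto([482,328,190],45)"
```

```text
t: 6.12
eef_pos: [0.5125, 0.1277, 0.1891]
eef_rot: [[0.71, 0.704, -0.0], [0.704, -0.71, -0.0], [-0.001, 0.0, -1.0]]
wrist_force: [-0.2, -0.3, -0.8]
opening: 0.598
grip_force: 44.0
t 6.12 at [512.5 127.7 189.1] shift [ 119.4 -163.7   -0.9] turn [ 0.    0.03 -0.23]
```

```bash
python3 -m crank '[{"xyz":[20,-27,0],"angular":[0,0,0],"claw":0.6},{"xyz":[50,-68,0],"angular":[0,0,0],"claw":0.6},{"xyz":[80,-110,0],"angular":[0,0,0],"claw":0.6},{"xyz":[108,-148,0],"angular":[0,0,0],"claw":0.6},{"xyz":[119,-164,0],"angular":[0,0,0],"claw":0.6}]'
python3 -m crank '[{"xyz":[0,0,0],"angular":[0,0,0],"claw":0.6},{"xyz":[0,0,0],"angular":[0,0,0],"claw":0.6}]'
python3 - <<'E'
from h import *
im=arm.get_image('wrist');cv2.imwrite('pics/w7.png',im);goto([482,328,83],45)
s=arm.get_image('scene')
cv2.imwrite('pics/m4.png',np.hstack([cv2.resize(im,(400,300)),cv2.resize(s[60:210,240:440],(400,300))]))
E
```

```text
t: 6.75
eef_pos: [0.4806, 0.3302, 0.189]
eef_rot: [[0.709, 0.706, -0.0], [0.706, -0.709, 0.0], [-0.0, -0.0, -1.0]]
wrist_force: [0.5, -0.6, -0.7]
opening: 0.599
grip_force: 44.0
t: 7.0
eef_pos: [0.481, 0.3266, 0.1889]
eef_rot: [[0.71, 0.704, -0.001], [0.704, -0.71, -0.002], [-0.002, 0.0, -1.0]]
wrist_force: [1.0, 0.1, -0.5]
opening: 0.599
grip_force: 44.0
t 7.05 at [481.1 326.4 189. ] shift [  1.9  -0.5 106. ] turn [ 0.02  0.1  -0.27]
```

View pics/m4.png

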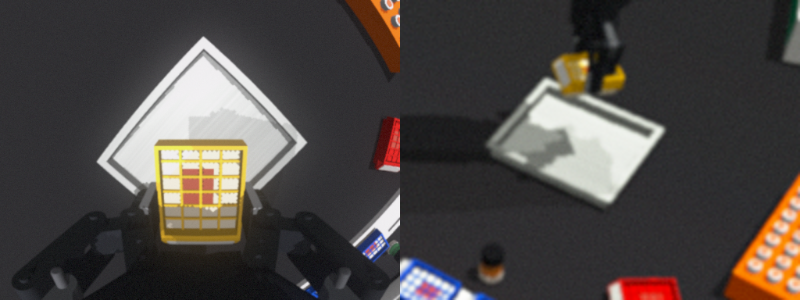

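The block hangs over the dish; its left, right and top corners are at about (97,160), (306,142) and (204,37) in the 400x300 copy. I'll check the centring.

```bash
python3 -c "
from h import *
P=plane('wrist',[(124,205),(392,182),(261,47)],.02);print(P.round(3),(P[0]+P[1])/2)"
```

```text
[[0.389 0.403 0.02 ]
 [0.573 0.248 0.02 ]
 [0.569 0.408 0.02 ]] [0.481051   0.32550025 0.02      ]
```

The dish centre is (481,326), so it is centred. Lower to about 2 mm above contact, then settle.

```bash
python3 -m crank '[{"xyz":[0,0,20],"angular":[0,0,0],"claw":0.6},{"xyz":[0,0,50],"angular":[0,0,0],"claw":0.6},{"xyz":[0,0,80],"angular":[0,0,0],"claw":0.6},{"xyz":[0,0,98],"angular":[0,0,0],"claw":0.6},{"xyz":[0,0,101],"angular":[0,0,0],"claw":0.6}]'
python3 -m crank '[{"xyz":[0,0,1],"angular":[0,0,0],"claw":0.6},{"xyz":[0,0,2],"angular":[0,0,0],"claw":0.6},{"xyz":[0,0,3],"angular":[0,0,0],"claw":0.6},{"xyz":[0,0,3.5],"angular":[0,0,0],"claw":0.6}]'
```

```text
t: 7.72
eef_pos: [0.4802, 0.3261, 0.0868]
eef_rot: [[0.71, 0.704, -0.003], [0.704, -0.71, -0.003], [-0.004, -0.001, -1.0]]
wrist_force: [-0.6, 0.4, -1.0]
opening: 0.601
grip_force: 44.0
t: 8.22
eef_pos: [0.4809, 0.3281, 0.0851]
eef_rot: [[0.709, 0.705, 0.0], [0.705, -0.709, -0.0], [-0.0, 0.0, -1.0]]
wrist_force: [0.2, 0.0, 0.0]
opening: 0.594
grip_force: 44.0
```

```bash
python3 -m crank '[{"xyz":[0,0,1],"angular":[0,0,0],"claw":0.6},{"xyz":[0,0,2],"angular":[0,0,0],"claw":0.6},{"xyz":[0,0,2],"angular":[0,0,0],"claw":0.6}]'
```

```text
t: 8.6
eef_pos: [0.4807, 0.328, 0.0832]
eef_rot: [[0.709, 0.705, -0.0], [0.705, -0.709, -0.0], [-0.0, -0.0, -1.0]]
wrist_force: [-1.8, -1.0, 4.2]
opening: 0.602
grip_force: 44.4
```

Contact (4 N up). Open gently, then rise.

```bash
python3 -m crank '[{"xyz":[0,0,0],"angular":[0,0,0],"claw":0.35},{"xyz":[0,0,0],"angular":[0,0,0],"claw":0.25},{"xyz":[0,0,0],"angular":[0,0,0],"claw":0.15},{"xyz":[0,0,0],"angular":[0,0,0],"claw":0.15}]'
python3 -m crank '[{"xyz":[0,0,-10],"angular":[0,0,0],"claw":0.15},{"xyz":[0,0,-50],"angular":[0,0,0],"claw":0.15},{"xyz":[0,0,-105],"angular":[0,0,0],"claw":0.15},{"xyz":[0,0,-125],"angular":[0,0,0],"claw":0.15}]'
python3 - <<'E'
from h import *
im=arm.get_image('wrist');cv2.imwrite('pics/w8.png',im);ci=arm.camera_info('wrist')
for r,a,c in blobs(im,'yellow',15,600):
    print(r,a,plane('wrist',c[:,0],.03,ci).mean(0).round(3),np.ptp(plane('wrist',c[:,0],.0305,ci),axis=0))
goto([410,-293,230],-8)
E
```

```text
t: 9.1
eef_pos: [0.4807, 0.3279, 0.0825]
eef_rot: [[0.709, 0.705, -0.001], [0.705, -0.709, -0.001], [-0.001, -0.0, -1.0]]
wrist_force: [-0.2, -0.0, -0.6]
opening: 0.848
grip_force: 0.0
t: 9.6
eef_pos: [0.4823, 0.329, 0.2126]
eef_rot: [[0.709, 0.705, 0.006], [0.705, -0.709, 0.004], [0.007, 0.001, -1.0]]
wrist_force: [0.2, 0.2, 1.0]
opening: 0.852
grip_force: 0.0
((255.5, 189.0), (78.0, 59.0), 90.0) 4165.5 [0.484 0.33  0.03 ] [0.08489413 0.08423698 0.        ]
t 9.65 at [482.8 329.3 214.2] shift [-490.4  389.8  -19.5] turn [-0.14 -0.52 52.86]
```

The stray lies flat in the dish at about (484,330). Now I'll move to the mould, keeping yaw ahead of q1.

```bash
python3 -m crank '[{"xyz":[-49,39,-15],"angular":[0,0,2],"claw":0},{"xyz":[-98,78,-20],"angular":[0,0,5],"claw":0},{"xyz":[-147,117,-20],"angular":[0,0,8],"claw":0},{"xyz":[-196,156,-20],"angular":[0,0,12],"claw":0},{"xyz":[-245,195,-20],"angular":[0,0,15],"claw":0}]'
python3 -c "
from h import *
goto([410,-288,230],-8)"
```

```text
t: 10.28
eef_pos: [0.4443, 0.0177, 0.2278]
eef_rot: [[0.868, 0.497, -0.0], [0.497, -0.868, -0.001], [-0.0, 0.001, -1.0]]
wrist_force: [0.8, -0.9, -1.0]
opening: 1.0
grip_force: 0.0
t 10.28 at [444.3  17.7 227.8] shift [-181.6  248.2   -2. ] turn [4.000e-02 1.000e-02 3.778e+01]
```

```bash
python3 -m crank '[{"xyz":[-36,50,-5],"angular":[0,0,7],"claw":0},{"xyz":[-72,100,-5],"angular":[0,0,15],"claw":0},{"xyz":[-108,150,-5],"angular":[0,0,23],"claw":0},{"xyz":[-144,200,-5],"angular":[0,0,31],"claw":0},{"xyz":[-182,248,-2],"angular":[0,0,38],"claw":0}]'
python3 -m crank '[{"xyz":[0,0,0],"angular":[0,0,0],"claw":0},{"xyz":[0,0,0],"angular":[0,0,0],"claw":0}]'
cat > mf.py <<'E'
from h import *
import sys
k=sys.argv[1]
ci=arm.camera_info('wrist');im=arm.get_image('wrist');cv2.imwrite(f'pics/{k}.png',im);np.savez(k+'.npz',**ci)
o=[]
for n in['w1']+sys.argv[1:]:
    ci=dict(np.load(n+'.npz'));im=cv2.imread(f'pics/{n}.png')
    rp,fp=outline('wrist',im,ci,'blue',[436,-293],95);o.append((ray('wrist',rp,ci),ray('wrist',fp,ci)))
print('red',tri([x[0] for x in o]),'far',tri([x[1] for x in o]))
goto([434,-293,230],-8)
E
python3 mf.py w9
```

```text
t: 10.9
eef_pos: [0.4102, -0.2883, 0.2301]
eef_rot: [[0.989, -0.146, 0.0], [-0.146, -0.989, -0.001], [0.001, 0.001, -1.0]]
wrist_force: [1.4, -0.6, 0.7]
opening: 1.0
grip_force: 0.0
t: 11.15
eef_pos: [0.4101, -0.2859, 0.2295]
eef_rot: [[0.99, -0.142, -0.002], [-0.142, -0.99, 0.001], [-0.002, -0.001, -1.0]]
wrist_force: [0.4, 1.3, -0.4]
opening: 1.0
grip_force: 0.0
yaw [-7.94 -8.2  -7.69] width 53.2 len 72.7 centre [ 432.7 -292.5] red [ 441.9 -290.1]
yaw [-7.58 -7.99 -7.17] width 51.1 len 70.9 centre [ 432.8 -294.1] red [ 442.7 -293.3]
red (array([ 0.44096137, -0.2931507 ,  0.08522239]), [np.float64(1.810733537051252e-05), np.float64(1.8107335370358154e-05)]) far (array([ 0.4696803 , -0.29915669,  0.08987269]), [np.float64(4.368754178699276e-05), np.float64(4.368754178704764e-05)])
t 11.2 at [ 410.4 -285.2  229.7] shift [24.4  4.4 -0.3] turn [-0.02  0.08 -0.07]
```

View pics/w9.png

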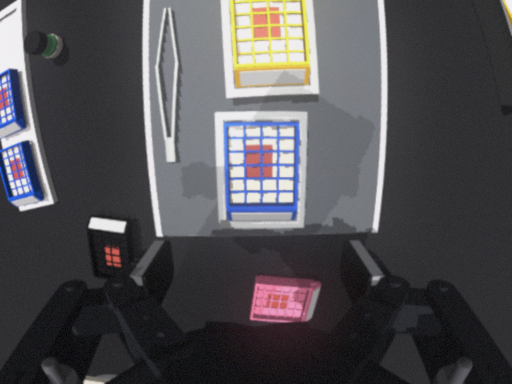

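Fresh centre is about (433.5,-293.5) with yaw -7.7°, and it is well placed in the view at (262,170). Move above it.

```bash
python3 -m crank '[{"xyz":[12,2,10],"angular":[0,0,-0.4],"claw":0.2},{"xyz":[24,5,35],"angular":[0,0,-0.4],"claw":0.2},{"xyz":[24,5,55],"angular":[0,0,-0.4],"claw":0.2},{"xyz":[24,5,55],"angular":[0,0,-0.4],"claw":0.2},{"xyz":[24,5,55],"angular":[0,0,-0.4],"claw":0.2}]' 30
python3 mf.py w10
```

```text
t: 11.82
eef_pos: [0.4345, -0.294, 0.1754]
eef_rot: [[0.991, -0.133, -0.0], [-0.133, -0.991, -0.001], [-0.0, 0.001, -1.0]]
wrist_force: [0.6, -0.6, 0.2]
opening: 0.799
grip_force: 0.0
yaw [-7.94 -8.2  -7.69] width 53.2 len 72.7 centre [ 432.7 -292.5] red [ 441.9 -290.1]
yaw [-7.94 -8.01 -7.87] width 51.3 len 70.1 centre [ 435.4 -294.4] red [ 445.4 -294. ]
red (array([ 0.44103444, -0.29332603,  0.08419136]), [np.float64(0.00023831220774422782), np.float64(0.00023831220774403865)]) far (array([ 0.47047929, -0.2997438 ,  0.08674494]), [np.float64(0.0009296830493337201), np.float64(0.0009296830493338085)])
t 11.88 at [ 434.5 -294.4  175.8] shift [ -0.7  -1.2 -54.2] turn [ 0.07 -0.05  0.34]
```

Aligned. Descend to TCP z ≈ 154 slowly.

```bash
python3 -m crank '[{"xyz":[0,0,8],"angular":[0,0,0.3],"claw":0.2},{"xyz":[0,0,15],"angular":[0,0,0.3],"claw":0.2},{"xyz":[0,0,19],"angular":[0,0,0.3],"claw":0.2},{"xyz":[0,0,21.5],"angular":[0,0,0.3],"claw":0.2},{"xyz":[0,0,21.5],"angular":[0,0,0.3],"claw":0.2}]'
python3 -m crank '[{"xyz":[0,0,0],"angular":[0,0,0],"claw":0.35},{"xyz":[0,0,0],"angular":[0,0,0],"claw":0.4},{"xyz":[0,0,0],"angular":[0,0,0],"claw":0.5},{"xyz":[0,0,0],"angular":[0,0,0],"claw":0.5}]' 30
python3 -c "
from h import *
goto([434,-294,154],-7.7)"
```

```text
t: 12.5
eef_pos: [0.4335, -0.2946, 0.1533]
eef_rot: [[0.99, -0.14, -0.001], [-0.14, -0.99, -0.0], [-0.001, 0.0, -1.0]]
wrist_force: [0.3, -0.6, -0.1]
opening: 0.802
grip_force: 0.0
t: 13.0
eef_pos: [0.4338, -0.2941, 0.154]
eef_rot: [[0.99, -0.139, 0.0], [-0.139, -0.99, 0.0], [0.0, -0.0, -1.0]]
wrist_force: [-1.3, 4.2, 5.9]
opening: 0.601
grip_force: 31.5
t 13.0 at [ 433.8 -294.1  154. ] shift [ 0.1 -0.1 -0. ] turn [-0.02 -0.01 -0.31]
```

Gripped with light reaction (6 N). Lift slowly, straight up.

```bash
python3 -m crank '[{"xyz":[0,0,-0.5],"angular":[0,0,0],"claw":0.6},{"xyz":[0,0,-2],"angular":[0,0,0],"claw":0.6},{"xyz":[0,0,-5],"angular":[0,0,0],"claw":0.6},{"xyz":[0,0,-9],"angular":[0,0,0],"claw":0.6}]' 45
python3 -m crank '[{"xyz":[0,0,-6],"angular":[0,0,0],"claw":0.6},{"xyz":[0,0,-15],"angular":[0,0,0],"claw":0.6},{"xyz":[0,0,-30],"angular":[0,0,0],"claw":0.6},{"xyz":[0,0,-48],"angular":[0,0,0],"claw":0.6},{"xyz":[0,0,-60],"angular":[0,0,0],"claw":0.6}]'
python3 - <<'E'
from h import *
ci=arm.camera_info('wrist');im=arm.get_image('wrist');cv2.imwrite('pics/w11.png',im)
p=arm.read_state()['eef_pos']*1000
w=cv2.imread('pics/w5.png')
for r,a,c in blobs(im,'blue',15,1500):print('fresh held',r)
for r,a,c in blobs(w,'yellow',15,1500):print('stray held',r)
goto([630,0,220],2)
E
```

```text
t: 13.5
eef_pos: [0.4331, -0.2944, 0.162]
eef_rot: [[0.99, -0.14, -0.002], [-0.14, -0.99, 0.0], [-0.002, 0.0, -1.0]]
wrist_force: [-0.1, 2.0, -2.4]
opening: 0.591
grip_force: 47.3
t: 14.12
eef_pos: [0.4342, -0.2952, 0.2246]
eef_rot: [[0.99, -0.14, 0.002], [-0.14, -0.99, -0.003], [0.002, 0.002, -1.0]]
wrist_force: [0.1, -0.2, -1.3]
opening: 0.595
grip_force: 47.5
fresh held ((256.5, 241.5), (127.0, 115.0), 90.0)
fresh held ((20.0, 157.0), (132.0, 40.0), 90.0)
stray held ((256.5, 244.5), (133.0, 121.0), 90.0)
t 14.18 at [ 434.7 -295.5  225.9] shift [ 152.  -320.     5.4] turn [  0.2   -0.21 -10.05]
```

The block is held level: its width is 115 px against 121 px for the stray, so it sits about 6 mm lower in the grip, as expected. Next I'll move to a viewpoint just short of the nest, to measure the tray.

```bash
python3 -m crank '[{"xyz":[9,-31,0],"angular":[0,0,-1],"claw":0.6},{"xyz":[25,-86,0],"angular":[0,0,-3],"claw":0.6},{"xyz":[42,-144,0],"angular":[0,0,-5],"claw":0.6},{"xyz":[58,-200,0],"angular":[0,0,-7],"claw":0.6},{"xyz":[75,-255,0],"angular":[0,0,-9],"claw":0.6}]'
python3 -m crank '[{"xyz":[10,-35,0],"angular":[0,0,-1],"claw":0.6},{"xyz":[17,-56,0],"angular":[0,0,-1],"claw":0.6},{"xyz":[17,-56,0],"angular":[0,0,-1],"claw":0.6},{"xyz":[17,-56,0],"angular":[0,0,-1],"claw":0.6}]'
cat > mt.py <<'E'
from h import *
import sys
k=sys.argv[1]
s=arm.read_state();ci=arm.camera_info('wrist');im=arm.get_image('wrist');cv2.imwrite(f'pics/{k}.png',im)
def tray(im,ci):
    h=cv2.cvtColor(im,cv2.COLOR_BGR2HSV);m=cv2.inRange(h,(0,0,110),(180,80,255))
    H,W=m.shape;vv,uu=np.mgrid[:H,:W];P=plane('wrist',np.c_[uu.ravel(),vv.ravel()],.010,ci)[:,:2].reshape(H,W,2)*1e3
    # per x-bin: sides of the white band; per y-bin: far end
    sel=(m>0)&(np.abs(P[...,1]-2)<50)&(P[...,0]>500)&(P[...,0]<720)
    lab=cv2.connectedComponents(sel.astype(np.uint8))[1];cnt=np.bincount(lab.ravel());cnt[0]=0
    Q=P[lab==cnt.argmax()]
    L=[];Rr=[];xs=range(625,680,4)
    for x in xs:
        q=Q[np.abs(Q[:,0]-x)<2,1]
        L.append(q.max() if len(q) else np.nan);Rr.append(q.min() if len(q) else np.nan)
    F=[Q[np.abs(Q[:,1]-y)<2,0].max() for y in range(-18,23,4)]
    print('L',np.round(L,1));print('R',np.round(Rr,1));print('far',np.round(F,1))
tray(im,ci)
# held block: top-face outline, 59 mm below the TCP
p=s['eef_pos']*1e3;outline('wrist',im,ci,'blue',p[:2],p[2]-59);print('tcp',p.round(1),s['joints'].round(3))
R=s['eef_rot'];print('tool yaw',np.degrees(np.arctan2(R[1,0],R[0,0])).round(2))
E
python3 mt.py w12
python3 - <<'E'
import numpy as np,sys
from h import *
print('old w2 view for tray edges')
sys.argv=['x','tmp']
src=open('mt.py').read().split("tray(im,ci)\n# held")[0].replace("s=arm.read_state();ci=arm.camera_info('wrist');im=arm.get_image('wrist');cv2.imwrite(f'pics/{k}.png',im)","")
exec(src)
for k in('w2','w3'):tray(cv2.imread(f'pics/{k}.png'),dict(np.load(k+'.npz')))
E
```

```text
t: 14.8
eef_pos: [0.5442, -0.0509, 0.2225]
eef_rot: [[1.0, 0.018, -0.0], [0.018, -1.0, -0.001], [-0.0, 0.001, -1.0]]
wrist_force: [1.9, -0.7, -1.0]
opening: 0.588
grip_force: 47.6
t: 15.3
eef_pos: [0.5594, 0.0033, 0.2222]
eef_rot: [[0.999, 0.034, -0.001], [0.034, -0.999, -0.001], [-0.001, 0.001, -1.0]]
wrist_force: [0.4, -0.5, -1.1]
opening: 0.592
grip_force: 47.6
L [37.2 37.3 37.4 37.5 37.6 37.7 37.8 37.9 38.  38.2 39.3 38.5 38.6 38.7]
R [-31.7 -31.5 -31.3 -32.  -30.9 -31.7 -31.5 -31.2 -31.1 -31.1 -30.9 -30.8
 -30.6 -29.6]
far [691.2 691.  690.7 690.5 690.3 690.1 690.  689.8 689.7 689.6 689.5]
yaw [  0.73 -10.68  12.09] width 51.4 len 82.2 centre [572.6   2.2] red [572.8   4. ]
tcp [559.4   3.3 222.2] [ 6.000e-03  4.040e-01  1.900e-02  1.186e+00 -1.000e-03  3.114e+00]
tool yaw 1.95
old w2 view for tray edges
L [37.7 37.8 38.  38.1 38.2 38.3 38.5 38.6 38.7 38.9 39.1 39.1 38.5 38.7]
R [-31.7 -31.5 -31.2 -31.  -30.8 -31.5 -31.3 -31.1 -31.  -30.8 -30.6 -30.4
 -30.3 -30.1]
far [691.3 691.  690.7 690.5 690.2 690.  689.8 689.6 689.5 689.4 689.3]
L [37.8 37.8 37.8 37.8 37.9 37.9 38.8 38.9 38.9 39.  39.  39.1 39.2 39.3]
R [-32.  -31.7 -31.5 -31.2 -31.8 -31.6 -31.3 -31.1 -30.8 -30.6 -30.3 -31.
 -30.7 -30.4]
far [691.2 691.1 690.8 690.6 690.5 690.3 690.2 690.  689.9 689.8 689.7]
```

```bash
python3 - <<'E'
from h import *
s=arm.read_state();ci=arm.camera_info('wrist');R=s['eef_rot'];p=s['eef_pos']
for k,col,dz in(('w5','yellow',-.0527),('w11','blue',-.059)):
    im=cv2.imread(f'pics/{k}.png')
    c=max((b for b in blobs(im,col,15,1500) if abs(b[0][0][0]-256)<40),key=lambda b:b[1])[2][:,0]
    # far edge row, per column, sides columns
    f=[c[np.abs(c[:,0]-u)<1,1].min() for u in range(225,290,8)]
    l=[c[np.abs(c[:,1]-v)<1,0].min() for v in(190,210,230)];r=[c[np.abs(c[:,1]-v)<1,0].max() for v in(190,210,230)]
    q=(plane('wrist',[(256,np.median(f)),(l[1],210),(r[1],210)],p[2]+dz,ci)-p)@R*1e3
    print(k,f,l,r,'tool coords',q.round(1),'centre x',q[0,0]-37.5,'y',(q[1,1]+q[2,1])/2)
E
```

```text
w5 [np.int32(179), np.int32(179), np.int32(179), np.int32(179), np.int32(179), np.int32(179), np.int32(179), np.int32(179), np.int32(179)] [np.int32(196), np.int32(197), np.int32(198)] [np.int32(317), np.int32(316), np.int32(315)] tool coords [[ 40.5   1.2  52.7]
 [ 26.5 -24.8  52.7]
 [ 26.5  27.7  52.7]] centre x 3.0147569669052956 y 1.4434298649281327
w11 [np.int32(178), np.int32(178), np.int32(178), np.int32(178), np.int32(178), np.int32(178), np.int32(178), np.int32(178), np.int32(178)] [np.int32(199), np.int32(200), np.int32(202)] [np.int32(314), np.int32(312), np.int32(311)] tool coords [[ 39.5   1.2  59. ]
 [ 24.3 -24.8  59. ]
 [ 24.3  27.2  59. ]] centre x 1.9723211143485457 y 1.2103149422101076
```

Comparing the held blocks with the stray's old grip point, TCP (645, 4.4) with yaw 2° puts the fresh block over the nest. The tray measures its nest centre at about (644, 4). Seated contact should come at TCP z ≈ 90.5.

```bash
python3 -m crank '[{"xyz":[20,0.5,0],"angular":[0,0,0],"claw":0.6},{"xyz":[50,1,0],"angular":[0,0,0],"claw":0.6},{"xyz":[75,1.5,20],"angular":[0,0,0],"claw":0.6},{"xyz":[85.5,2,55],"angular":[0,0,0],"claw":0.6},{"xyz":[85.5,2,90],"angular":[0,0,0],"claw":0.6}]'
python3 -m crank '[{"xyz":[0,0,12],"angular":[0,0,0],"claw":0.6},{"xyz":[0,0,22],"angular":[0,0,0],"claw":0.6},{"xyz":[0,0,22],"angular":[0,0,0],"claw":0.6},{"xyz":[0,0,22],"angular":[0,0,0],"claw":0.6}]'
python3 -c "
from h import *
for i in range(3):
  goto([645,4.4,90.5],2); arm.get_image('wrist')
print(arm.read_state()['joints'])"
```

```text
t: 15.98
eef_pos: [0.646, 0.003, 0.1314]
eef_rot: [[0.999, 0.032, 0.001], [0.032, -0.999, -0.001], [0.001, 0.001, -1.0]]
wrist_force: [-0.2, -0.9, -2.0]
opening: 0.596
grip_force: 47.6
t: 16.48
eef_pos: [0.6459, 0.0045, 0.1118]
eef_rot: [[0.999, 0.034, 0.002], [0.034, -0.999, -0.001], [0.002, 0.001, -1.0]]
wrist_force: [0.5, 0.4, -1.1]
opening: 0.595
grip_force: 47.6
t 16.48 at [645.9   4.5 111.8] shift [-1.   0.1 21.3] turn [ 0.03 -0.12 -0.04]
t 16.52 at [645.9   4.6 111.8] shift [-1.   0.1 21.3] turn [ 0.03 -0.12 -0.04]
t 16.57 at [645.8   4.6 111.7] shift [-0.9  0.2 21.2] turn [ 0.03 -0.11 -0.04]
[ 7.44375655e-03  6.57562614e-01  1.38030312e-01  1.04979105e+00
 -5.38621822e-04  3.11461720e+00]
```

```bash
python3 -m crank '[{"xyz":[-0.6,0,6],"angular":[0,0,0],"claw":0.6},{"xyz":[-0.6,0,10],"angular":[0,0,0],"claw":0.6},{"xyz":[-0.6,0,13],"angular":[0,0,0],"claw":0.6},{"xyz":[-0.6,0,14.5],"angular":[0,0,0],"claw":0.6}]'
python3 -m crank '[{"xyz":[0,0,1],"angular":[0,0,0],"claw":0.6},{"xyz":[0,0,2],"angular":[0,0,0],"claw":0.6},{"xyz":[0,0,2],"angular":[0,0,0],"claw":0.6}]'
```

```text
t: 17.12
eef_pos: [0.6443, 0.0045, 0.0952]
eef_rot: [[0.999, 0.034, -0.001], [0.034, -0.999, -0.001], [-0.001, 0.001, -1.0]]
wrist_force: [0.3, 0.6, -1.0]
opening: 0.596
grip_force: 47.6
t: 17.5
eef_pos: [0.6445, 0.0045, 0.0937]
eef_rot: [[0.999, 0.034, -0.001], [0.034, -0.999, -0.001], [-0.001, 0.001, -1.0]]
wrist_force: [0.8, -0.4, -0.9]
opening: 0.595
grip_force: 47.6
```

No rim contact at 93.7, so the foot is inside the nest. Continue gently.

```bash
python3 -m crank '[{"xyz":[0,0,1],"angular":[0,0,0],"claw":0.6},{"xyz":[0,0,2],"angular":[0,0,0],"claw":0.6},{"xyz":[0,0,2.2],"angular":[0,0,0],"claw":0.6},{"xyz":[0,0,2.2],"angular":[0,0,0],"claw":0.6}]'
```

```text
t: 18.0
eef_pos: [0.6445, 0.0045, 0.0915]
eef_rot: [[0.999, 0.034, -0.001], [0.034, -0.999, -0.001], [-0.001, 0.001, -1.0]]
wrist_force: [-0.4, 0.2, -1.0]
opening: 0.594
grip_force: 47.6
```

```bash
python3 -m crank '[{"xyz":[0,0,0.6],"angular":[0,0,0],"claw":0.6},{"xyz":[0,0,1.2],"angular":[0,0,0],"claw":0.6},{"xyz":[0,0,1.2],"angular":[0,0,0],"claw":0.6}]'
```

```text
t: 18.38
eef_pos: [0.6445, 0.0045, 0.0907]
eef_rot: [[0.999, 0.034, -0.0], [0.034, -0.999, -0.0], [-0.0, 0.0, -1.0]]
wrist_force: [-0.5, -1.1, 2.2]
opening: 0.594
grip_force: 47.8
```

Contact at 90.7, as predicted for the nest floor. Release and rise.

```bash
python3 -m crank '[{"xyz":[0,0,0],"angular":[0,0,0],"claw":0.35},{"xyz":[0,0,0],"angular":[0,0,0],"claw":0.25},{"xyz":[0,0,0],"angular":[0,0,0],"claw":0.15},{"xyz":[0,0,0],"angular":[0,0,0],"claw":0.15}]'
python3 -m crank '[{"xyz":[0,0,-10],"angular":[0,0,0],"claw":0.15},{"xyz":[0,0,-50],"angular":[0,0,0],"claw":0.15},{"xyz":[-30,0,-100],"angular":[0,0,0],"claw":0.15},{"xyz":[-80,0,-110],"angular":[0,0,0],"claw":0.15},{"xyz":[-84,0,-110],"angular":[0,0,0],"claw":0.15}]'
python3 -m crank '[{"xyz":[0,0,0],"angular":[0,0,0],"claw":0.15},{"xyz":[0,0,0],"angular":[0,0,0],"claw":0.15}]'
python3 - <<'E'
from h import *
ci=arm.camera_info('wrist');im=arm.get_image('wrist');sc=arm.get_image('scene')
s=arm.read_state();print(s['t'],s['eef_pos'])
c=[b[2] for b in blobs(im,'blue',7,600)]
for b in c:
    P=plane('wrist',b[:,0],.0315,ci)[:,:2]*1e3;print(P.min(0).round(1),P.max(0).round(1),cv2.minAreaRect(P.astype(np.float32)))
cv2.imwrite('pics/final.png',np.hstack([cv2.resize(im,(400,300)),cv2.resize(sc[70:340,100:460],(400,300))]))
E
```

```text
t: 18.88
eef_pos: [0.6445, 0.0045, 0.0902]
eef_rot: [[0.999, 0.034, -0.001], [0.034, -0.999, -0.001], [-0.001, 0.001, -1.0]]
wrist_force: [0.5, -0.4, -0.2]
opening: 0.851
grip_force: 0.0
t: 19.5
eef_pos: [0.5576, 0.0016, 0.2021]
eef_rot: [[0.999, 0.034, -0.001], [0.034, -0.999, -0.001], [-0.001, 0.001, -1.0]]
wrist_force: [0.6, -0.8, -0.3]
opening: 0.852
grip_force: 0.0
t: 19.75
eef_pos: [0.5619, 0.0018, 0.2004]
eef_rot: [[0.999, 0.034, 0.001], [0.034, -0.999, -0.0], [0.001, 0.001, -1.0]]
wrist_force: [-0.0, 0.3, 1.3]
opening: 0.846
grip_force: 0.0
19.85 [0.56159477 0.0017642  0.19994326]
[434.6 -28.2] [509.4  24. ] ((472.04595947265625, -2.051687240600586), (73.34080505371094, 51.262184143066406), 1.936171531677246)
[521.7 -26. ] [593.2  26.8] ((557.4727172851562, 0.4615669250488281), (69.99122619628906, 51.61851501464844), 1.9703744649887085)
[606.4 -23.8] [680.9  29.1] ((643.726806640625, 2.618478775024414), (73.07756042480469, 51.209590911865234), 2.001669406890869)
```

View pics/final.png

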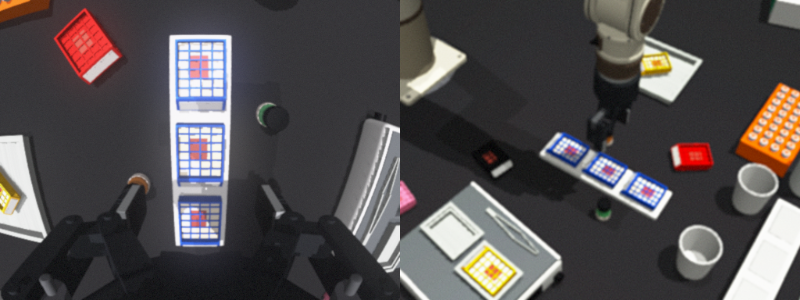

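The final picture shows all three nests filled with parallel blue blocks (fresh at (200,72), in the left half). The yellow stray is in the dish at (655,65), the other yellow is still in its mould at (490,270), and the vials and forceps are in place. Handing in.

```bash
python3 -c "
from station import arm
print(arm.finish_job())"
```

```text
the job is handed in; nothing more can be done
None
```

Job handed in at about 20 s: the stray yellow block stands upright in the return dish, the fresh blue block is seated in the freed case-tray nest, and nothing else looked moved in the last pictures; the hand-in returned no verdict.

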